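# Load a microtube rack into the analyser's blind loading bay

### The arm

A 6-joint arm with a two-finger parallel gripper is mounted at the origin on a cart in front of the work surface, level with it; the furniture and walls round the work are solid. World frame = base frame: x ahead of the robot, y to its left, z up, the work surface at z = 0. Lengths are in mm, angles in degrees, forces in N, time in s.
With the tool pointing down it reaches from about 325 to 850 mm from the base axis. Payload 15.5 kg.
Tool frame: the origin (TCP) lies on the centre line of the jaws, within the pads' length; the fingertips stand 17 mm ahead of it and the grasp point (between the pads) lies 2 mm behind it (ctrl.nose_length is the distance from the TCP to the fingertips, in mm); z points along the fingers, y is the direction in which the jaws open and shut (so a half turn about z gives the same grasp; the last joint's range is limited). The gripper opens to 91 mm and grips with 3 to 60 N. Pads are 32 mm wide; open, the fingers measure 118 mm over their backs; the gripper's body (76 mm by 178 mm) begins 60 mm behind the grasp point.
Start: joints at [68.039, 28.281, 77.091, -0, 74.628, -5.472], TCP at [177.397, 599.297, 230.915] pointing down, gripper open.
Joint ranges: [-166.48, 166.48], [-47.26, 123.95], [12.59, 153.08], [-70.14, 250.14], [6.76, 159.57], [-176.63, 176.63]. Speed limits (degrees/s): [108.29, 108.29, 147.25, 172.46, 172.46, 172.46].

### API

Orientations are given as [roll, pitch, yaw] about the fixed x, y, z axes, in that order (R = Rz(yaw) Ry(pitch) Rx(roll)).
In Python, from cell import ctrl gives the robot as it stands. The module is installed in compiled form; this text tells all that it offers. Calls block until the motion is done:
- ctrl.movep(position, orientation): joint-space move of the TCP to a pose.
- ctrl.move_l(position, attitude=None, max_speed=150): straight line of the TCP; attitude=None keeps the orientation; max_speed is the mean speed in mm/s.
- ctrl.move_joints(angles): joint-space move.
- ctrl.command_gripper(opening, grip_force=None): finger opening in mm; grip_force is the grip in N (None keeps the last); returns when the fingers have stopped.
- ctrl.hold(seconds).
- ctrl.inverse_kinematics(position, orientation): joint angles nearest the present ones, or None.
- ctrl.read_state(): the state.
- ctrl.camera(name): name is "scene" or "side" or "wrist"; returns a dict with "img" (420x560x3 uint8, red, green, blue), "intrinsics" (3x3 intrinsics, pixels), "view" (4x4, takes a point from world to camera coordinates); the wrist camera has in their place "T_tool_cam" (4x4, takes a point from camera to tool coordinates, whose origin is the TCP and whose axes are the flange's). Camera axes: x right, y up, looking along -z (the intrinsics and any distortion apply to the point x, -y, -z); pixel columns grow to the right and rows downward; lengths in mm; the calibration is good to about 2 mm. A picture is of the moment at which its call begins: read the wrist's pose just before it. There is no depth.
A pose or a line that the arm cannot do raises ctrl.MotionError and nothing moves.
- ctrl.job_done(): hands the job in, once; it reports no verdict.
Trained networks look in a picture, given as the dict that the camera call returned (one of the last four; its "shot" number tells which), for a name from the list of things; names that differ only in an ending like _2 or _b are one class to them, and where a whole thing is asked for, a point or a joint stands for the part that bears it (a point fixed in the world has none). Each returns a list of dicts, best first, with "confidence" (0 to 1); they miss things now and then, are a little off and sometimes report something else, mostly with a low value. They report only what shows in the picture. A call takes as long as a camera call.
- ctrl.find_in(picture, thing): "point" ([row, column] in pixels, amid what is visible of it).
- ctrl.trace(picture, thing): "pixels" (420x560 bool, what is visible of it) and "point" ([row, column] in pixels, amid what is visible of it).
- ctrl.pinpoint(picture, thing): "point" ([row, column] in pixels: a listed point, or the origin of a listed thing).
The state is a dict: "time": time; "qpos": joint angles; "joint_velocities": joint speeds; "joint_efforts": joint torques, N m; "eef_pos": TCP position; "ee_rot": TCP orientation; "contact_force": force on the tool from outside, world axes, zero at the start; "moment": the same for the moment, N m; "grip_width": finger opening in mm.
Only numpy, scipy, OpenCV 4.12 (cv2) and the standard library are available. Lean on these libraries where they do the work, as an engineer would, in place of code of your own. Each camera call takes 0.05 s, during which the arm holds its last target.

### The job

Load the white microtube rack into the grey loading bay: swing the blue gate arm out of the way, slide the rack along the guide rail into the bay until you feel it rest fully home against the stop hidden inside, without pushing so hard that the stop is shifted. Then swing the gate shut behind the rack, press the green load key fully down and let go. Keep the rack flat on the deck and leave the other things where they stand.

Things in the scene. Friction and masses are not known exactly. Their poses are not given: they have to be found in the camera images.
- loader: Loading bay fixed on the deck: low grey housing, closed at the back, no floor, so the rack slides on the deck itself. Origin on the deck in the middle of its mouth; +x points into the bay (way of insertion), +z up, +y left when looking in. Inside 131 mm wide (y -65.5 to +65.5) and 40 mm high; roof from x = 0 to 205 mm, its top 46 mm above the deck; a white hood from x = 98 to 203 mm rises to 67 mm.
- rail_end (a point): Outer end of the aluminium guide rail, on its inner face, on the deck. The rail is in line with the bay's +y wall: its inner face lies at loader y = +65.5 mm from the mouth out to loader x = -320 mm; it is 24 mm high. The other side of the lane is open, but for a slanted lead-in cheek at the mouth.
- gate (a joint): Blue gate arm in front of the mouth, on an upright hinge at loader (-38, -86) mm. 0 = shut: the arm (8 mm thick, 86 mm long, z 8 to 36 mm) lies along loader +y from the hinge, inner face at loader x = -34 mm. Grows as it swings outward, away from the mouth; at 1.57 it points along loader -x, beside the lane; end stop 1.7. Light friction (about 1 N at the post) holds it where it is left.
- gate_post (a point): Centre of the upright black round grip post on the gate arm, 15 mm in diameter, 76 mm from the hinge axis; this point lies 64 mm above the deck, the post reaches from 36 mm to 84 mm above the deck.
- gate_hinge (a point): Point on the gate's upright hinge axis, 64 mm above the deck.
- rack_mid (a point): Centre of the white microtube rack, a flat block with 12 x 8 holes, loose on the deck, 0.25 to 0.5 kg; 178 mm along its own y, 124 mm along its own x, 32 mm high (an edge drawn 1.5 to 3 mm wider does not touch); this point is 16 mm above the deck. Too wide to grip. It goes in lengthwise, either end first; when home its outer end still stands 10 to 28 mm out of the roofed part.
- stop_face (a point): Middle of the face of the stop hidden inside the bay, where the front end of the rack comes to rest. Its x axis points along the insertion. Its depth differs from time to time: 150 to 168 mm inside the mouth. It is only clamped and slips back if pushed with more than about 45 N.
- load_key (a joint): Travel of the green load key: 0 up, 0.006 m fully down; spring, 5 N when fully down; it comes up by itself.
- load_key_top (a point): Middle of the top of the green load key, 26 mm in diameter, on the hood of the bay; pressed straight down.
- white_bottle: Bystander: white reagent bottle with blue cap, 35 x 58 x 78 mm, left of the bay; origin at the middle of its underside.
- brown_bottle: Bystander: brown reagent bottle with green cap, 35 x 58 x 78 mm, left of the bay; origin at the middle of its underside.
- vial_a: Bystander: small brown vial with red cap, 22 mm in diameter, 45 mm high, standing on the round lid behind the work.
- vial_b: Bystander: small brown vial with blue cap, 22 mm in diameter, 45 mm high, standing on the round lid behind the work.

How it is judged (in metres and radians):
On the way, in this order (a step that is already met when the one before it is completed fails the run):
1. the gate is swung out of the lane (at least 1.4 rad) (value of joint gate above 1.4 rad), for 0.1 s.
2. the rack is in the bay, lengthwise, its front end within 4 mm of the stop (x of rack_mid in the frame of stop_face above -0.093 m and angle between the y axis of rack_mid and the x axis of loader, either way round below 0.06 rad and y of rack_mid in the frame of loader between -0.012 and 0.012 m and height (world z) of rack_mid below 0.02 m), for 0.2 s.
3. the gate is shut behind the rack (within 0.12 rad) (value of joint gate below 0.12 rad), for 0.1 s.
4. the load key is pressed down (at least 4 of 6 mm) (value of joint load_key above 0.004 m).
At the end, for the whole second after the job is handed in: The rack lies flat in the bay, lengthwise (within 0.06 rad and 12 mm of the bay's middle line), its front end within 4 mm of the stop, at rest; the gate is shut (within 0.12 rad); the load key has come up again (within 1.5 mm) (all of step 2 and value of joint gate below 0.12 rad and value of joint load_key below 0.0015 m and linear speed of rack below 0.02 m/s); the robot touches nothing.
It fails at once if the stop is shifted by more than 4 mm (distance of stop_face from where it was at the start of the episode above 0.004 m).
It fails at once if the rack is lifted or tipped (height (world z) of rack_mid above 0.045 m or angle between rack_mid's own z axis and vertical above 0.25 rad).
It fails at once if a bottle or vial is moved by more than 25 mm (distance of any of white_bottle, brown_bottle, vial_a, vial_b from where it was at the start of the episode above 0.025 m).
It also fails if it takes over 72 s, if anything falls off the work surface, if the arm or the gripper's body presses on something with over 40 N, if the wrist force passes 120 N, or if a joint passes its speed limit or range.

## Working session

There is one attempt and no reset: what is moved stays moved. The work goes in short steps, each a Python script; the robot and the scene stay as the last script left them, time stands still between calls to the robot, and variables do not carry over. Pictures are saved under pics/ and viewed, and the job is handed in when it is done.

```bash
mkdir -p pics
cat > h.py <<'E'
import numpy as np, cv2
from cell import ctrl
def save(p,n): cv2.imwrite(f'pics/{n}.png',cv2.cvtColor(p['img'],cv2.COLOR_RGB2BGR))
def ray(p,rc,T_world_cam=None):
    K=np.array(p['intrinsics']); 
    M=np.linalg.inv(np.array(p['view'])) if T_world_cam is None else T_world_cam
    r,c=rc; d=np.linalg.inv(K)@np.array([c,r,1.]); d=np.array([d[0],-d[1],-d[2]])
    return M[:3,3],M[:3,:3]@d
def atz(p,rc,z,T=None):
    o,d=ray(p,rc,T); return o+d*(z-o[2])/d[2]
def proj(p,P,T=None):
    V=np.array(p['view']) if T is None else np.linalg.inv(T)
    q=V[:3,:3]@np.array(P)+V[:3,3]; k=np.array(p['intrinsics'])@np.array([q[0],-q[1],-q[2]]); return k[:2][::-1]/k[2]
def tri(rays):
    A=0;b=0
    for o,d in rays:
        d=d/np.linalg.norm(d);P=np.eye(3)-np.outer(d,d);A=A+P;b=b+P@o
    return np.linalg.solve(A,b)
E
python3 - <<'E'
from h import *
np.set_printoptions(precision=1,suppress=True)
s=ctrl.read_state();print(s)
P={n:ctrl.camera(n) for n in('scene','side','wrist')}
for n in P: save(P[n],n+'0'); print(n,[k for k in P[n]],P[n]['intrinsics'])
print(P['scene']['view'],P['side']['view'],P['wrist']['T_tool_cam'])
for n in P:
  for t,z in [('loader',0),('rail_end',0),('gate_post',64),('gate_hinge',64),('rack_mid',16),('load_key_top',73),('stop_face',16),('white_bottle',0),('brown_bottle',0),('vial_a',0),('vial_b',0)]:
    try:
      for r in ctrl.pinpoint(P[n],t)[:2]:
        print(n,t,round(r['confidence'],2),np.array(r['point']), atz(P[n],r['point'],z) if n!='wrist' else '')
    except Exception as e: print(n,t,e)
E
```

```text
{'time': 0.0, 'qpos': array([68. , 28.3, 77.1, -0. , 74.6, -5.5]), 'joint_velocities': array([ 0.1,  0. ,  0.2, -0. , -0. ,  0. ]), 'joint_efforts': array([  0. , -87.9, -38.2,   0.1,   0.1,  -0. ]), 'eef_pos': array([177.3, 598.9, 230.3]), 'ee_rot': array([-179.9,   -0. ,  163.5]), 'contact_force': array([ 0.3, -0.4, -0.7]), 'moment': array([-0., -0., -0.]), 'grip_width': 90.96429053240684}
scene ['img', 'intrinsics', 'view', 'shot'] [[538.4   0.  276.6]
 [  0.  538.4 202.5]
 [  0.    0.    1. ]]
side ['img', 'intrinsics', 'view', 'shot'] [[475.7   0.  271.3]
 [  0.  475.7 209.2]
 [  0.    0.    1. ]]
wrist ['img', 'intrinsics', 'T_tool_cam', 'shot'] [[310.2   0.  279.2]
 [  0.  310.2 213.2]
 [  0.    0.    1. ]]
[[    0.8    -0.6    -0.   -404. ]
 [    0.3     0.3     0.9  -254. ]
 [   -0.5    -0.7     0.4 -1409.2]
 [    0.      0.      0.      1. ]] [[   -1.     -0.2     0.    588.7]
 [    0.1    -0.5     0.8   -86.6]
 [   -0.2     0.8     0.5 -1508. ]
 [    0.      0.      0.      1. ]] [[   0.     1.     0.3   84. ]
 [   1.    -0.     0.     1.1]
 [   0.     0.3   -1.  -154.8]
 
[... 800 characters left out ...]
ide loader 0.81 [227.9 303.1] [483.1  67.    0. ]
side rail_end 0.59 [182.9 328.1] [ 434.4 -249.2    0. ]
side gate_post 0.67 [208.5 303.2] [488.8  52.6  64. ]
side gate_hinge 0.54 [201.3 274.7] [585.   31.3  64. ]
side rack_mid 0.57 [188.3 304.5] [ 511.9 -159.5   16. ]
side load_key_top 0.46 [230.3 315.4] [435.4 176.7  73. ]
side white_bottle 0.74 [229.6 245.6] [660.1 119.4   0. ]
side white_bottle 0.62 [308.1 280.4] [487.9 439.3   0. ]
side brown_bottle 0.59 [319.7 254.6] [543.  493.6   0. ]
side vial_a 0.6 [212.2 240. ] [703.1  24.9   0. ]
side vial_a 0.47 [228.8 243.4] [667.9 116.7   0. ]
side vial_b 0.6 [212.2 240. ] [703.1  24.9   0. ]
side vial_b 0.47 [228.8 243.4] [667.9 116.7   0. ]
```

View pics/scene0.png

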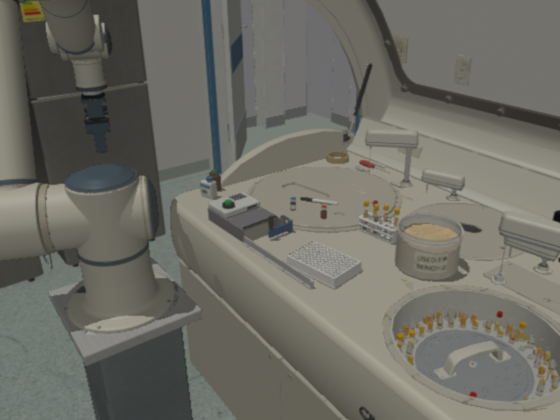

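View pics/side0.png

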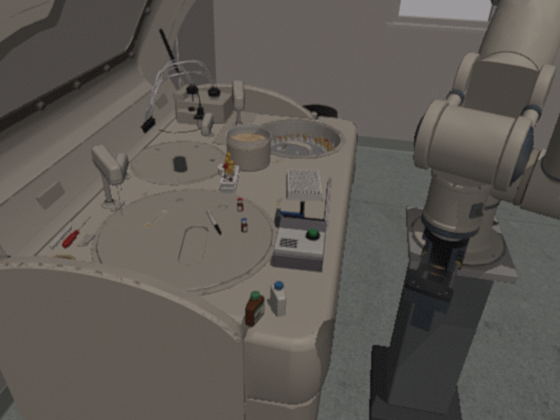

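View pics/wrist0.png

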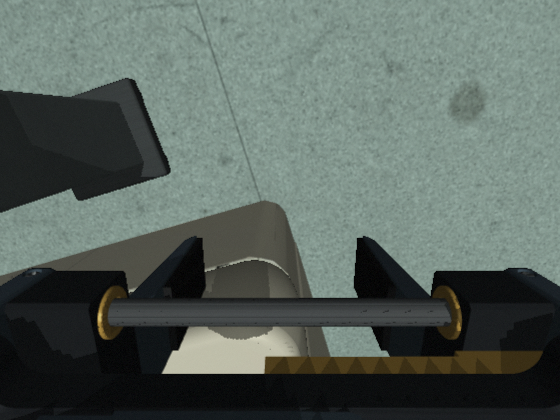

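```bash
cat >> h.py <<'E'
from scipy.spatial.transform import Rotation as Rn
def wcam():
    s=ctrl.read_state(); p=ctrl.camera('wrist')
    T=np.eye(4);T[:3,:3]=Rn.from_euler('xyz',s['ee_rot'],degrees=True).as_matrix();T[:3,3]=s['eef_pos']
    return p,T@np.array(p['T_tool_cam'])
E
python3 - <<'E'
from h import *
np.set_printoptions(precision=1,suppress=True)
for i,(x,y) in enumerate([(500,-60),(490,60)]):
  ctrl.movep([x,y,330],[180,0,90])
  ctrl.hold(0.3)
  print(ctrl.read_state()['eef_pos'],ctrl.read_state()['time'],ctrl.read_state()['qpos'])
  p,T=wcam(); save(p,f'w{i+1}')
  for t,z in [('loader',0),('rail_end',0),('gate_post',64),('gate_hinge',64),('rack_mid',16),('load_key_top',73)]:
      for r in ctrl.pinpoint(p,t)[:2]:
        print(t,round(r['confidence'],2),np.array(r['point']), atz(p,r['point'],z,T))
E
```

```text
[500.  -59.8 330. ] 4.7167 [-13.6  13.2  85.    0.   81.7 -13.6]
loader 0.8 [ 82.1 266.3] [481.7  74.    0. ]
rail_end 0.83 [280.4 242.5] [ 436.3 -247.8    0. ]
gate_post 0.75 [110.4 274.4] [494.2  33.8  64. ]
gate_post 0.17 [257.6 294.3] [ 523.  -173.7   64. ]
gate_hinge 0.68 [106.5 332.8] [569.1  38.7  64. ]
rack_mid 0.85 [257.9 290.7] [ 519.6 -196.9   16. ]
rack_mid 0.28 [111.2 275.9] [495.6  33.7  16. ]
[490.2  59.3 330. ] 5.9167 [-0.  12.3 86.2 -0.  81.4  0. ]
loader 0.64 [170.8 274.3] [482.9  64.2   0. ]
rail_end 0.9 [339.6 252.8] [ 441. -253.    0.]
gate_post 0.57 [201.7 280.9] [493.   31.2  64. ]
gate_hinge 0.67 [196.2 335.1] [568.6  39.1  64. ]
rack_mid 0.56 [317.4 297. ] [ 521.9 -193.    16. ]
load_key_top 0.88 [ 67.9 234.8] [436.8 201.6  73. ]
```

View pics/w1.png

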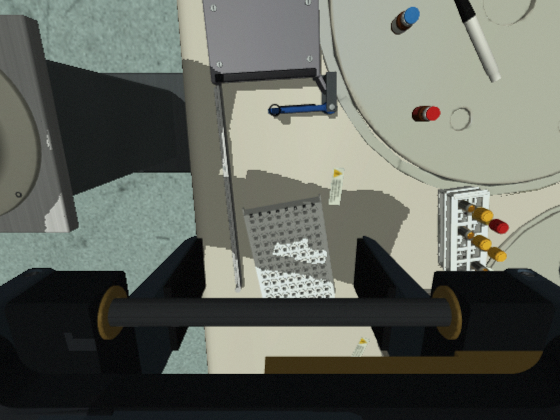

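View pics/w2.png

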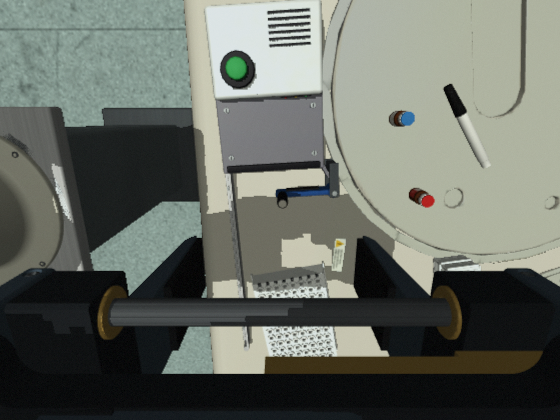

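```bash
python3 - <<'E'
from h import *
np.set_printoptions(precision=2,suppress=True)
S=np.array([[482,70],[438.5,-250],[493.6,32.5],[568.9,39]],float)
M=np.array([[0,0],[-320,65.5],[-38,-10],[-38,-86]],float)
m=M-M.mean(0);s=S-S.mean(0)
th=np.arctan2((m[:,0]*s[:,1]-m[:,1]*s[:,0]).sum(),(m*s).sum())
R=np.array([[np.cos(th),-np.sin(th)],[np.sin(th),np.cos(th)]]);t=S.mean(0)-R@M.mean(0)
print(np.degrees(th),t,(M@R.T+t)-S)
print('rack in loader',R.T@(np.array([520.5,-195.5])-t),'key',R.T@(np.array([436.8,201.6])-t))
# w1 pose
ctrl_T=np.eye(4);ctrl_T[:3,:3]=Rn.from_euler('xyz',[180,0,90],degrees=True).as_matrix();ctrl_T[:3,3]=[500,-59.8,330]
p=ctrl.camera('wrist');T=ctrl_T@np.array(p['T_tool_cam'])
for rc in [(206,246),(196,320),(272,258),(85,218),(288,240)]:
  w=atz(p,rc,32 if rc[0] not in(85,288) else 24,T); print(rc,w,R.T@(w[:2]-t))
E
python3 -c "
import cv2
i=cv2.imread('pics/w1.png')[60:300,180:380];cv2.imwrite('pics/w1z.png',cv2.resize(i,None,fx=2.5,fy=2.5,interpolation=2))"
```

```text
93.92973751721877 [481.36  71.12] [[-0.64  1.12]
 [-0.56 -2.62]
 [ 0.34  1.39]
 [ 0.86  0.1 ]]
rack in loader [-268.68  -20.78] key [133.23  35.51]
(206, 246) [ 450.11 -103.26   32.  ] [-171.82   43.13]
(196, 320) [561.73 -87.58  32.  ] [-163.84  -69.31]
(272, 258) [ 466.13 -214.53   32.  ] [-283.94   34.76]
(85, 218) [415.99  67.78  24.  ] [ 1.15 65.45]
(288, 240) [ 434.72 -248.66   24.  ] [-315.83   68.45]
```

View pics/w1z.png

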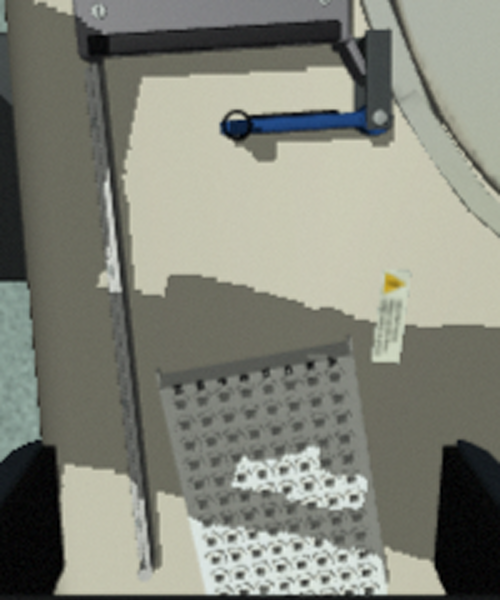

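```bash
cat >> h.py <<'E'
TH=93.93; t0=np.array([481.36,71.12]); _c,_s=np.cos(np.radians(TH)),np.sin(np.radians(TH)); RL=np.array([[_c,-_s],[_s,_c]])
def W(x,y,z): return [*(RL@np.array([x,y])+t0),z]
def Lo(p): return RL.T@(np.array(p)[:2]-t0)
def FL(): return RL.T@np.array(ctrl.read_state()['contact_force'])[:2]
def post(g,z=66): return W(-38-76*np.sin(g),-86+76*np.cos(g),z)
def yawg(g): return [180,0,TH-90+np.degrees(g)]
def stat(m=''):
    s=ctrl.read_state(); print(m,'t',round(s['time'],2),'L',np.round(Lo(s['eef_pos']),1),'z',round(s['eef_pos'][2],1),'F',np.round(s['contact_force'],1),'w',round(s['grip_width'],1))
E
python3 - <<'E'
from h import *
ctrl.command_gripper(36,8)
ctrl.movep(post(0,130),yawg(0)); stat('above')
ctrl.hold(.2)
p=ctrl.camera('side');save(p,'s1')
p,T=wcam();save(p,'w3')
print(ctrl.read_state()['qpos'])
for r in ctrl.pinpoint(p,'gate_post')[:1]: print(r['confidence'],Lo(atz(p,r['point'],64,T)))
E
```

```text
above t 8.62 L [-38.  -10.4] z 130.4 F [ 0.2 -0.   1.2] w 36.1
[-2.98501844e+00  2.57487650e+01  1.01919378e+02  3.30761324e-05
  5.23018145e+01  8.30642182e+01]
0.64 [-38.01971967  -9.57420453]
```

View pics/w3.png

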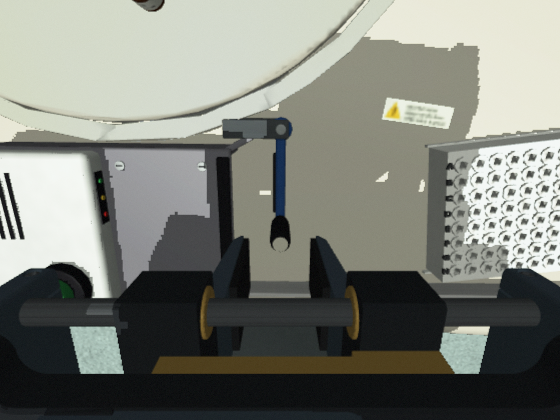

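Run:
```python
from h import *
ctrl.move_l(post(0),None,120); stat('down')
ctrl.command_gripper(5,8); stat('grip')
for g in np.radians([18,36,54,72,90,91]):
    ctrl.move_l(post(g),yawg(g),90); stat(round(g,2))
ctrl.command_gripper(36,8)
ctrl.move_l(post(np.radians(91),130),None,150); stat('up')
p,T=wcam();save(p,'w4')
p=ctrl.camera('scene');save(p,'sc1')
```

```text
down t 9.65 L [-38.  -10.2] z 66.3 F [0.6 0.4 0.1] w 36.1
grip t 10.11 L [-38.  -10.2] z 66.4 F [-0.8 -0.5  6.2] w 14.7
0.31 t 10.57 L [-61.7 -13.9] z 66.3 F [-0.9 -0.6  7.1] w 14.5
0.63 t 11.04 L [-82.6 -24.5] z 66.1 F [-0.7 -0.6  7.1] w 14.6
0.94 t 11.51 L [-99.2 -41. ] z 66.0 F [-0.9 -2.3  4.5] w 14.7
1.26 t 11.97 L [-109.8  -62. ] z 65.9 F [-0.  -1.3  1.1] w 14.7
1.57 t 12.44 L [-113.6  -85.4] z 65.9 F [ 0.6  0.2 -0.7] w 14.8
1.59 t 12.69 L [-113.6  -86.7] z 65.9 F [-1.6  2.6 -1.4] w 14.8
up t 13.79 L [-113.9  -87.1] z 129.6 F [-1.2 -0.5 -0.2] w 36.1
```

View pics/w4.png

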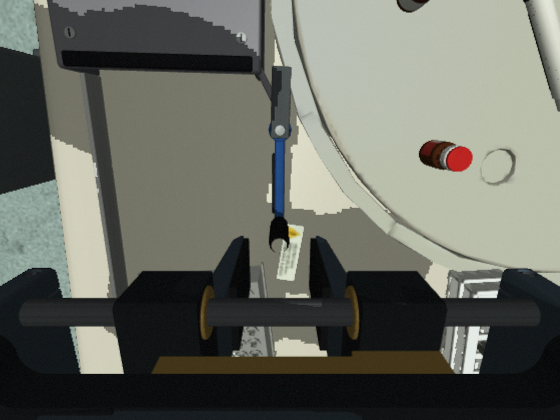

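Run:
```python
from h import *
o=[180,0,TH+90]
ctrl.movep(W(-266,-130,150),o); ctrl.command_gripper(91)
ctrl.move_l(W(-266,-130,26),o,150); ctrl.hold(.2); stat('down')
f0=FL()
ctrl.move_l(W(-266,-106,26),o,80)
y=-106
while y<-66:
    y+=2; ctrl.move_l(W(-266,y,26),o,40); f=FL()-f0
    print(y,np.round(f,1),end=' ')
    if f[1]<-9: break
stat()
ctrl.move_l(W(-266,-120,26),o,80)
ctrl.move_l(W(-266,-120,150),o,150); stat()
p=ctrl.camera('scene');save(p,'sc2')
```

```text
down t 17.63 L [-266.2 -130.5] z 26.9 F [-0.3 -0.4 -0. ] w 90.9
-104 [ 0.3 -1.8] -102 [ 0.8 -1.4] -100 [ 0.5 -2.1] -98 [ 0.4 -0.2] -96 [ 1.4 -0.2] -94 [ 0.8 -0.2] -92 [ 0.7 -1.7] -90 [ 0.4 -0.5] -88 [ 0.6 -0.5] -86 [1.  0.5] -84 [1.  0.4] -82 [ 0.7 -0.5] -80 [0.  0.1] -78 [-1.  -1.3] -76 [ 0.8 -0.9] -74 [-1.7 -4. ] -72 [ -3.4 -11.3]  t 22.33 L [-267.  -74.] z 26.6 F [11.2 -2.9 -1.5] w 91.0
 t 24.06 L [-265.8 -119.5] z 149.1 F [-0.9  0.3  0.1] w 91.0
```

View pics/sc2.png

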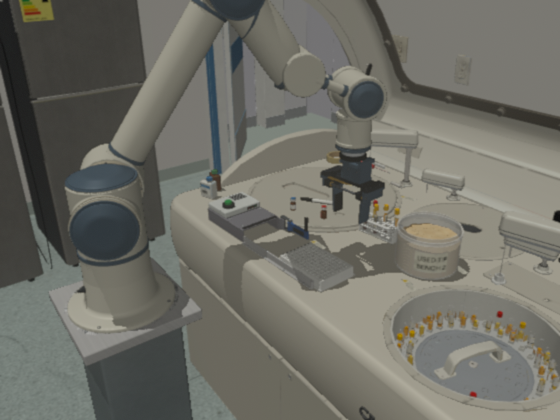

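Run:
```python
from h import *
o=[180,0,TH]
ctrl.movep(W(-400,8,150),o); ctrl.command_gripper(60)
ctrl.move_l(W(-400,8,33),o,150); ctrl.hold(.2); stat('down')
f0=FL()
x=-385; ctrl.move_l(W(x,8,33),o,80)
while x<-75:
    x+=10; ctrl.move_l(W(x,8,33),o,70); f=FL()-f0
    print(x,np.round(f,1),end=' ')
    if f[0]<-10 or abs(f[1])>15: print('STOP');break
stat()
p=ctrl.camera('scene');save(p,'sc3')
p,T=wcam();save(p,'w5')
```

```text
down t 27.1 L [-400.3    7.6] z 33.9 F [-0.5  0.4  0.4] w 60.0
-375 [-0.6  0.1] -365 [-1.   0.7] -355 [-0.8 -0.8] -345 [-0.5 -0.5] -335 [-0.5  0.1] -325 [ 0.  -0.2] -315 [-0.4 -1.1] -305 [-1.1 -0.1] -295 [-0.7 -1.4] -285 [ 0.1 -0.8] -275 [-1.1 -0.1] -265 [-0.2 -1.1] -255 [-0.4  0. ] -245 [-0.6 -0.3] -235 [-1.2 -0.5] -225 [-0.   0.1] -215 [-0.3 -0.7] -205 [-1.1 -0.4] -195 [-0.6 -0.1] -185 [ 0. -0.] -175 [-0.8 -0.4] -165 [-0.2 -0.8] -155 [-0.6 -0.5] -145 [-1.6 -0.9] -135 [-1. -1.] -125 [-0.2 -0.1] -115 [-0.4  0.3] -105 [-0.5 -0.5] -95 [-1.1  0.7] -85 [-0.6 -0.2] -75 [ 0.1 -0.1]  t 36.48 L [-74.7   8.1] z 33.0 F [-0.4  0.6 -0.3] w 60.4
```

View pics/w5.png

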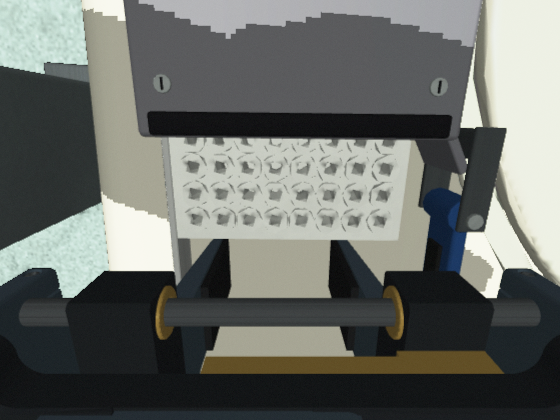

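View pics/sc3.png

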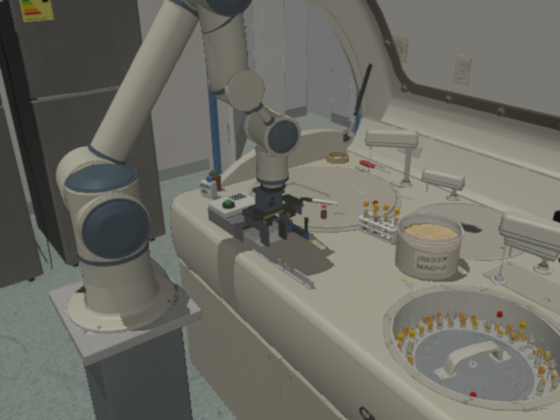

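Run:
```python
from h import *
o=[180,0,TH]
f0=FL()
x=-75; ctrl.move_l(W(-54,8,33),o,60); x=-54; stat()
while x<-10:
    x+=1.5; ctrl.move_l(W(x,8,33),o,25); f=FL()-f0
    print(x,np.round(f,1),round(Lo(ctrl.read_state()['eef_pos'])[0],1),end='; ')
    if f[0]<-11: break
ctrl.hold(.3); stat('home?')
p,T=wcam();save(p,'w6')
for r in ctrl.pinpoint(p,'rack_mid')[:1]: print(r['confidence'],Lo(atz(p,r['point'],16,T)))
```

```text
t 37.08 L [-53.6   8.1] z 33.0 F [-0.3  0.1  0.8] w 60.0
-52.5 [-1.2 -0.2] -52.5; -51.0 [-1.9 -0.1] -51.0; -49.5 [-1.5  0.8] -49.4; -48.0 [-1.  -0.7] -47.9; -46.5 [-1.8 -0.2] -46.4; -45.0 [-8.3 -0. ] -45.3; -43.5 [-25.9   2.4] -44.9; home? t 39.12 L [-44.9   7.7] z 33.1 F [  0.5 -23.6  -0.8] w 59.7
```

View pics/w6.png

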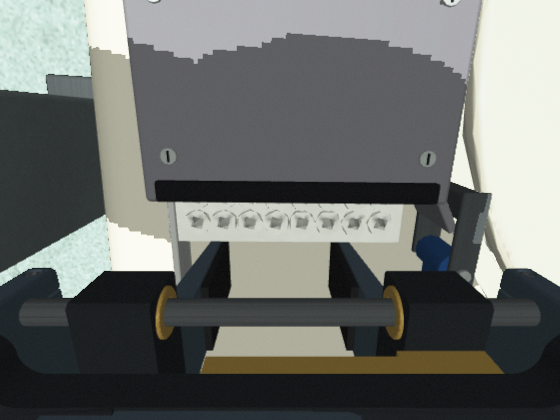

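Run:
```python
from h import *
np.set_printoptions(precision=2,suppress=True)
s=ctrl.read_state();print(s['moment'],s['contact_force'],s['eef_pos'])
p,T=wcam()
for rc in [(241,178),(242,400)]: print(Lo(atz(p,rc,32,T)))
for rc in [(204,150),(204,440),(203,290)]: print('roof',Lo(atz(p,rc,40,T)),Lo(atz(p,rc,46,T)))
```

```text
[-4.39 -0.   -0.84] [  0.11 -22.85  -0.81] [476.79  25.79  33.06]
[-23.78  61.95]
[-24.37 -58.13]
roof [-0.8  71.07] [ 0.87 68.49]
roof [ -0.79 -72.19] [  0.88 -68.96]
roof [-0.28  1.95] [1.37 2.17]
```

Run:
```python
from h import *
o=[180,0,TH]
ctrl.move_l(W(-55,8,33),o,60); ctrl.command_gripper(8)
ctrl.move_l(W(-50,2,33),o,60); ctrl.hold(.15); f0=FL()
x=-48
while x<-36:
    x+=1; ctrl.move_l(W(x,2,33),o,25); f=FL()-f0
    print(x,np.round(f,1),round(Lo(ctrl.read_state()['eef_pos'])[0],1),end='; ')
    if f[0]<-14: break
ctrl.hold(.2); stat('home'); print(ctrl.read_state()['moment'])
p,T=wcam();save(p,'w7')
for rc in [(241,178),(242,400)]: print(Lo(atz(p,rc,32,T)))
ctrl.move_l(W(-60,2,33),o,60)
stat()
```

```text
-47 [-0.7 -0. ] -46.9; -46 [0.2 0.2] -46.0; -45 [-5.4  0.2] -45.2; -44 [-16.1   3. ] -44.9; home t 42.17 L [-45.   2.] z 33.0 F [ -0.7 -15.8   1.3] w 8.1
[-2.97613123  0.22226169 -0.02895494]
[-23.85905049  56.32425043]
[-24.34382207 -63.73697875]
 t 42.64 L [-60.3   2. ] z 33.0 F [ 0.   0.3 -0.5] w 7.9
```

View pics/w7.png

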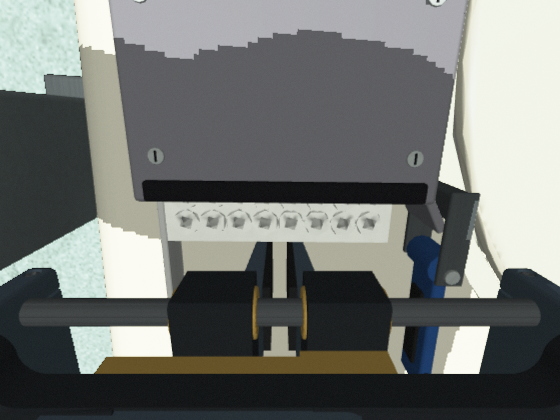

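Run:
```python
from h import *
ctrl.move_l(W(-75,2,130),[180,0,TH],200); ctrl.command_gripper(36,8)
g=np.radians(90)
ctrl.move_l(post(g,125),yawg(g),200); 
p,T=wcam();save(p,'w8')
r=ctrl.pinpoint(p,'gate_post')
if r: print(r[0]['confidence'],Lo(atz(p,r[0]['point'],64,T)),Lo(post(g)))
ctrl.move_l(post(g),None,150)
ctrl.command_gripper(5,8); stat('grip')
for g in np.radians([72,54,36,18,3,0]):
    ctrl.move_l(post(g),yawg(g),90); stat(round(g,2))
ctrl.hold(.2)
ctrl.command_gripper(36); 
ctrl.move_l(post(0,140),None,150); stat('up')
p,T=wcam();save(p,'w9')
for n in('gate_post','gate_hinge'):
  r=ctrl.pinpoint(p,n)
  if r: print(n,r[0]['confidence'],Lo(atz(p,r[0]['point'],64,T)))
```

```text
0.86 [-115.94347618  -87.09914671] [-114.  -86.]
grip t 45.62 L [-114.1  -86.4] z 66.6 F [-1.4  0.3  6.8] w 14.6
1.26 t 46.09 L [-110.4  -62.7] z 66.5 F [-0.1 -0.9  6. ] w 14.6
0.94 t 46.56 L [-99.5 -41.7] z 66.4 F [0.1 0.8 6.3] w 14.5
0.63 t 47.02 L [-82.7 -25.2] z 66.2 F [1.8 1.6 4.9] w 14.9
0.31 t 47.49 L [-61.6 -14.6] z 66.2 F [4.3 1.5 4.6] w 15.0
0.05 t 47.9 L [-42.2 -11.1] z 66.2 F [5.  0.1 3.8] w 14.3
0.0 t 48.15 L [-38.3 -11. ] z 66.2 F [6.2 0.  4.7] w 14.8
up t 49.52 L [-37.9  -9.7] z 139.5 F [-0.5 -0.6 -0.4] w 36.2
gate_post 0.69 [-39.0548017  -9.8388661]
gate_hinge 0.94 [-36.30358146 -87.29366869]
```

View pics/w9.png

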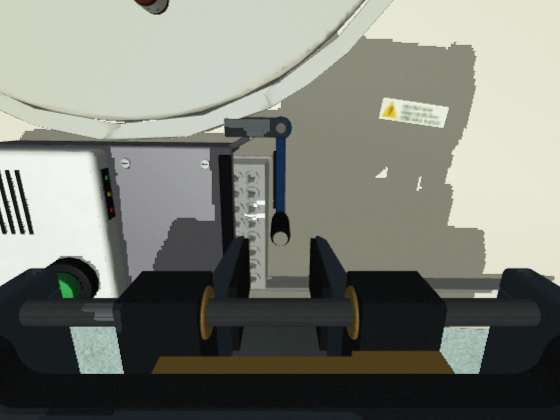

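Run:
```python
from h import *
o=[180,0,TH]
ctrl.command_gripper(0,10)
ctrl.movep(W(75,35,170),o); ctrl.hold(.2)
p,T=wcam();save(p,'w10')
for n in('load_key_top',):
  r=ctrl.pinpoint(p,n)
  for z in (70,76): print(n,r[0]['confidence'],r[0]['point'],Lo(atz(p,r[0]['point'],z,T)))
stat()
```

```text
load_key_top 0.76 [157.6, 279.3] [128.43077472  34.38025158]
load_key_top 0.76 [157.6, 279.3] [129.1684892   34.38254121]
 t 51.9 L [74.8 34.9] z 169.9 F [-0.6 -0.7 -0.2] w 0.4
```

View pics/w10.png

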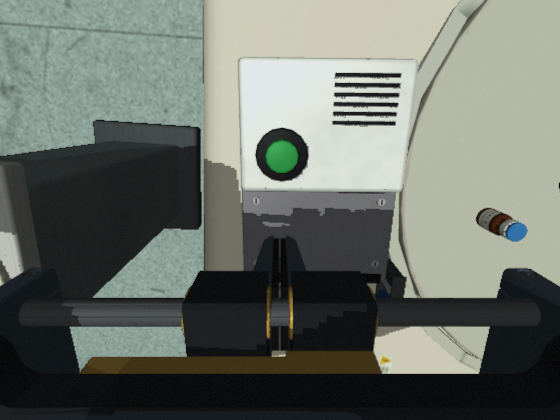

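Run:
```python
from h import *
o=[180,0,TH]
X,Y=129.5,34
ctrl.move_l(W(X,Y,104),o,150); ctrl.hold(.15); f0=ctrl.read_state()['contact_force'][2]
z=104;zc=None
while z>82:
    z-=1.2; ctrl.move_l(W(X,Y,z),o,25); s=ctrl.read_state(); f=s['contact_force'][2]-f0
    print(round(z,1),round(s['eef_pos'][2],1),round(f,1),end='; ')
    if f>14: break
ctrl.hold(.1); stat('pressed')
p=ctrl.camera('side');save(p,'s5')
ctrl.move_l(W(X,Y,130),o,100); stat()
```

```text
102.8 103.1 1.2; 101.6 101.7 1.7; 100.4 100.4 1.9; 99.2 99.2 3.6; 98.0 98.9 26.7; pressed t 54.12 L [129.6  33.7] z 98.9 F [-3.5 -3.6 28. ] w 0.4
 t 54.63 L [129.5  34.3] z 129.6 F [ 0.3  0.  -0.2] w 0.5
```

```bash
python3 - <<'E'
from h import *
print(ctrl.nose_length)
p=ctrl.camera('wrist');print(ctrl.read_state()['time'])
def Tof(pos,yaw):
    T=np.eye(4);T[:3,:3]=Rn.from_euler('xyz',[180,0,yaw],degrees=True).as_matrix();T[:3,3]=pos;return T@np.array(p['T_tool_cam'])
a=ray(p,(67.9,234.8),Tof([490.2,59.3,330],90))
b=ray(p,(157.6,279.3),Tof(W(74.8,34.9,169.9),TH))
q=tri([a,b]);print(q,Lo(q))
E
python3 -c "
import cv2
i=cv2.imread('pics/s5.png')[190:290,250:370];cv2.imwrite('pics/s5z.png',cv2.resize(i,None,fx=6,fy=6,interpolation=2))
i=cv2.imread('pics/w10.png')[100:220,220:420];cv2.imwrite('pics/w10z.png',cv2.resize(i,None,fx=4,fy=4,interpolation=2))"
```

```text
17.0
54.6833
[438.36473337 199.33715565  88.10234515] [130.86245206  34.10645973]
```

View pics/s5z.png

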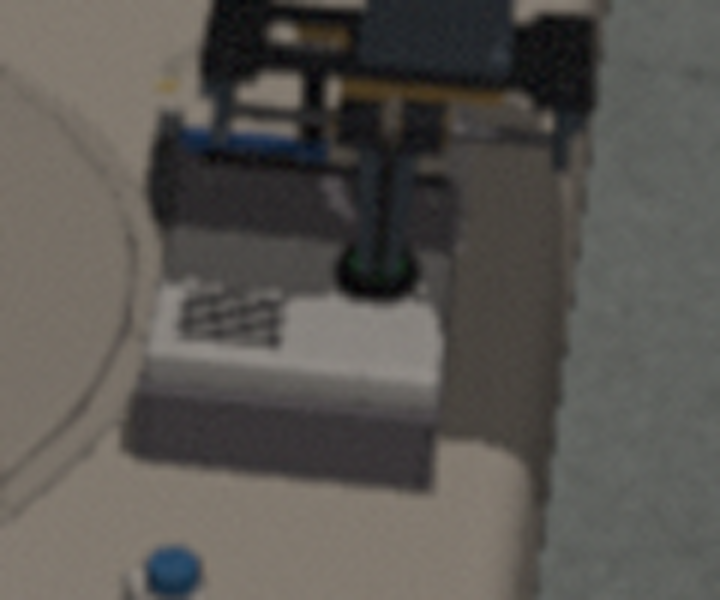

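View pics/w10z.png

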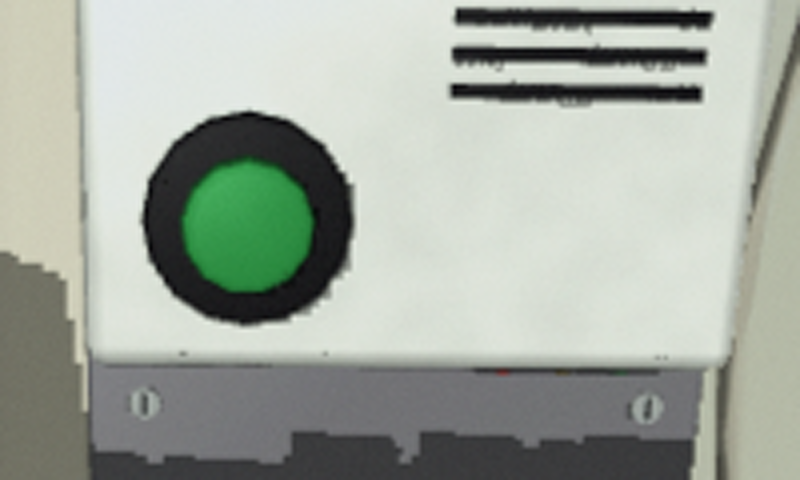

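Run:
```python
from h import *
o=[180,0,TH]
X,Y=130.5,34
ctrl.move_l(W(X,Y,110),o,150); ctrl.hold(.15); f0=ctrl.read_state()['contact_force'][2]
z=107
while z>97:
    z-=1.2; ctrl.move_l(W(X,Y,z),o,25); s=ctrl.read_state(); f=s['contact_force'][2]-f0
    print(round(z,1),round(s['eef_pos'][2],1),round(f,1),end='; ')
    if f>9: break
ctrl.hold(.1); stat('pressed')
ctrl.move_l(W(X,Y,130),o,120)
ctrl.movep(W(20,35,240),o); ctrl.hold(.2); stat()
p,T=wcam();save(p,'w11')
for n,z in(('gate_post',64),('gate_hinge',64),('load_key_top',88),('rack_mid',16)):
  r=ctrl.pinpoint(p,n)
  if r: print(n,r[0]['confidence'],r[0]['point'],Lo(atz(p,r[0]['point'],z,T)))
p=ctrl.camera('side');save(p,'s6')
```

```text
105.8 105.8 -0.1; 104.6 104.6 1.9; 103.4 103.4 2.1; 102.2 102.2 2.6; 101.0 101.0 4.0; 99.8 99.8 3.8; 98.6 99.1 15.6; pressed t 57.03 L [130.5  33.9] z 99.1 F [-1.5 -2.4 16.4] w 0.9
 t 58.31 L [20.9 35.5] z 238.7 F [-0.9  0.7 -0.7] w 0.3
gate_post 0.92 [249.3, 318.8] [-39.22973374 -10.24264209]
gate_hinge 0.93 [248.0, 383.8] [-37.38321363 -84.93274981]
load_key_top 0.81 [87.2, 282.5] [132.34666581  32.66703863]
```

View pics/w11.png

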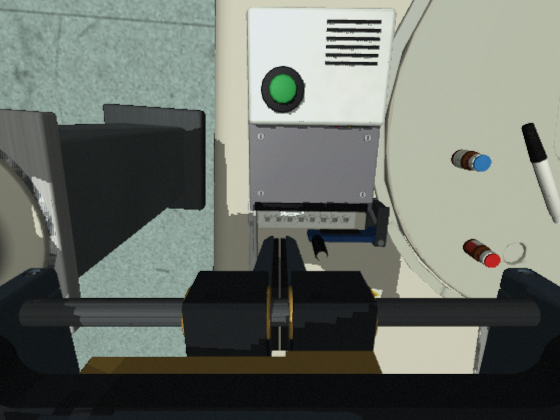

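View pics/s6.png

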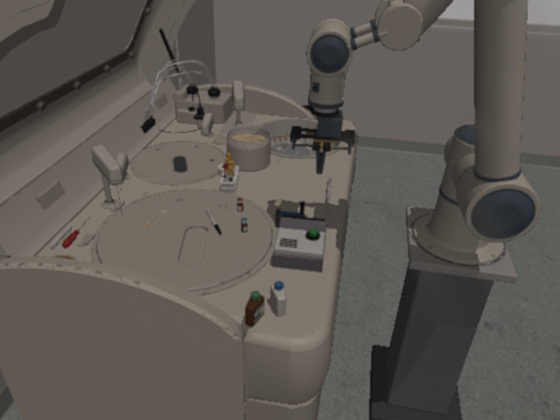

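The wrist picture shows the gate arm shut (post at about row 249, column 319), the rack's outer row in the mouth (row 217) and the green key up (row 87, column 282). In the side view the bottles and vials stand where they were. The second press gave a spring ramp over about 6 mm, ending on a hard stop.

Run:
```python
from h import *
stat(); ctrl.job_done()
```

```text
t 58.61 L [20.2 35. ] z 239.8 F [ 0.8 -0.4 -0.1] w 0.2
the job is handed in; nothing more can be done
```

I loaded the rack, shut the gate, pressed the load key, and handed the job in at 58.6 s of the 72 s allowed. All my last checks were good, but no verdict is reported.

- **Gate opening:** I gripped the post and swung the arm to about 1.57 rad.
- **Rack:** I squared it against the rail from the side, then pushed it in from its outer end. Pushing took 1–2 N until it met hard resistance with the outer end 24–29 mm outside the roof. The stop is hidden, so I could not see the contact. A second push at the rack's centre met resistance at the same place. The peak force was about 26 N, below the 45 N at which the stop slips. The 24–29 mm agrees with the given 10–28 mm within camera error, and puts the stop near the shallow end of its range.
- **Gate shut:** the wrist camera put it within about 0.04 rad of closed.
- **Load key:** I pressed it fully down twice, the second time to confirm the first. The second press showed the spring over about 6 mm and then a hard stop. The key's top shows at 88 mm above the deck, higher than I first assumed, and the presses agree with that. It looked up again afterwards, though I did not measure its height then.
- **Other things:** the bottles and vials look unmoved in the side view. The arm stood clear of everything, with the wrist force within 1 N of zero.

The camera did not report the rack's centre once it was in the bay. Its final position rests on the force contact and the visible outer edge, which lay straight across and near the bay's middle line.

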